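# Tip the flywheel casting into the scrap bin

## Robot

A 6-joint arm with a two-finger parallel gripper is mounted at the origin on the work surface. World frame = base frame: x ahead of the robot, y to its left, z up, the work surface at z = 0. Lengths are in mm, angles in rad, forces in N, time in s.
With the tool pointing down it reaches from about 425 to 1125 mm from the base axis. Payload 14.9 kg.
Tool frame: the origin (TCP) lies at the very end of the fingers, on their centre line; the grasp point (between the pads) lies 19 mm behind it; z points along the fingers, y is the line along which they close (so a half turn about z gives the same grasp; the last joint's range is limited). The gripper opens to 91 mm and grips with 3 to 60 N. Pads are 32 mm wide; open, the fingers measure 118 mm over their backs; the gripper's body (76 mm by 178 mm) begins 60 mm behind the grasp point.
Start: joints at [1.171, 0.379, 1.734, -0, 1.028, -0.033], TCP at [251.049, 653.446, 184.532] pointing down, gripper open.
Joint ranges: [-2.77, 2.77], [-0.74, 2.19], [0, 2.66], [-1.06, 4.2], [0.31, 2.87], [-3.08, 3.08]. Speed limits (rad/s): [1.89, 1.89, 2.39, 3.14, 3.14, 3.14].

## Interface

Orientations are given as a unit quaternion [w, x, y, z].
In Python, from workcell import sensors, imaging, job, models gives the robot as it stands.
- The arm moves only by the tool carry_out, never from a script. Its argument "plan" is a list of rows, each an object with "turn": the turn, a rotation vector about the world's x, y, z each as a share of 6 degrees, from -1 to 1, a list of three; "travel": the shift along the world's x, y, z each as a share of 3 cm, from -1 to 1, a list of three; "claw": the opening, from -1 (shut) to 1 (fully open). A call has 1 to 12 rows; each row shifts and turns the commanded pose from where the row before left it; what a row does not reach is not made up. A row lasts 1/12 s, in which the tool goes at most 41.7 mm and 7.16 degrees, less where a joint would pass 70% of its speed; a pose out of reach is approached as far as the arm can. A call with a number of a shift or a turn outside -1 to 1 is refused whole. A call with a gripper value outside its range is refused whole. The fingers move at their own pace and stop on an object; "force" is the grip in N (left out, the last holds). Time passes only in rows, so rows that do not move let the fingers close. It gives the time, the measured TCP pose, the force, the opening and the grip force at its end, in the units of the state.
- sensors.read_state(): the state, without advancing time (a new reading comes with each control period).
- imaging.camera(name): name is "scene" or "top" or "wrist"; returns a dict with "color" (384x512x3 uint8, red, green, blue), "range_z" (384x512 float32, mm along the optical axis (not along the pixel's ray), 0 where there is no reading), "mtx" (3x3 intrinsics, pixels), "view" (4x4, takes a point from world to camera coordinates); the wrist camera has in their place "mount" (4x4, takes a point from camera to tool coordinates, whose origin is the TCP and whose axes are the flange's). Camera axes: x right, y down, z forward; pixel columns grow to the right and rows downward; lengths in mm; the calibration is good to about 2 mm. A picture is of the moment at which its call begins: read the wrist's pose just before it.
- job.finish_job(): hands the job in; it is judged then, once.
Trained networks look in the newest picture that a camera, given by its name, has taken for a name from the list of things; names that differ only in an ending like _2 or _b are one class to them, and where a whole thing is asked for, a point or a joint stands for the part that bears it (a point fixed in the world has none). Each returns a list of dicts, best first, with "confidence" (0 to 1); they miss things now and then, are a little off and sometimes report something else, mostly with a low value. They report only what shows in the picture. A call takes as long as a camera call. They do not tell look-alikes from the thing itself.
- models.boxes_of(name, camera): "position" ([row, column] as shares, 0 to 1, of the picture: columns of its width, rows of its height, amid what is visible of it).
The state is a dict: "clock": time; "qpos": joint angles; "joint_vel": joint speeds; "tau": joint torques, N m; "ee_pos": TCP position; "eef_rot": TCP orientation; "contact_force": force on the tool from outside, world axes, zero at the start; "wrist_torque": the same for the moment, N m; "finger_gap": opening from 0.0 (shut) to 1.0 (fully open); "grip_force": force on a finger pad.
Only numpy, scipy, OpenCV 4.12 (cv2) and the standard library are available. Lean on these libraries where they do the work, as an engineer would, in place of code of your own. Each camera call takes 0.05 s, during which the arm holds its last target. There are 200 camera calls.

## Task

The large round flywheel casting on the low timber platform is too heavy to lift: slide it along the platform and tip it over the end into the open steel scrap bin, so that it drops in and comes to rest on the bin's floor, flat or on edge. Leave the small round hub and the square block where they stand on the platform.

Things in the scene. Friction and masses are not known exactly. Their poses are not given: they have to be found in the camera images.
- flywheel_center (a point): Centre (half-way up) of the flywheel casting: dark iron disc, 90 mm in diameter, 40 mm high, shallow recess in its upper face, loose, 1.8 kg give or take a fifth, too wide to grip. It lies flat (z up) on the timber platform, which is fixed, flat-topped, 340 mm long along the bin's y, 300 mm wide, its top 90 mm above the bench: this point starts at 110 mm. Sliding it takes about 4 to 9 N.
- bin: Open steel scrap bin, fixed on the bench: 300 mm (its x) by 180 mm (its y), 70 mm high, walls and floor 5 mm; origin at the centre of its underside, z up. A long side faces an end of the platform, squarely and centred. That end is 94 mm along y from the origin, on the +y or -y side (varies: where the castings are). At the other end is a shut grey case of the same size, 67 mm high.
- hub_center (a point): Centre (half-way up) of the small round hub: dark iron disc 56 mm in diameter, 40 mm high, 0.7 kg, loose on the platform; to be left alone. Flywheel, hub and block lie in three lanes that run along the bin's y, about 100 mm apart along its x, in any order, with nothing else in a lane.
- block_center (a point): Centre (half-way up) of the square block: dark iron, 56 x 56 mm and 40 mm high, about 0.95 kg, loose on the platform in its own lane; to be left alone.
Things that resemble listed ones, but are neither listed nor needed, are in the scene too. What is shaped like the part that bears flywheel_center but blue or white is not meant.

How it is judged:
By the outcome, as a careful person would: the job done as asked, in the order asked, and still so for the second after the job is handed in, with the robot touching nothing.
It also fails if it takes over 34 s, if anything falls off the work surface, if the arm or the gripper's body presses on something with over 40 N, if the wrist force passes 120 N, or if a joint passes its speed limit or range.

## Working session

There is one attempt and no reset: what is moved stays moved. The work goes in short steps, Python scripts to look and compute and a tool call to move; the robot and the scene stay as the last step left them, time stands still between calls to the robot, and variables do not carry over. Pictures are saved under pics/ and viewed, at most 10 in all, crops included, and the job is handed in when it is done.

Besides the shell and the picture viewer there is one more tool, called after "Call:" as a command line: name --argument value ..., lists and objects as JSON in quotes. carry_out: Moves the arm, as the interface text tells. Its arguments: {"type":"object","properties":{"plan":{"type":"array","items":{"type":"object","properties":{"turn":{"type":"array","items":{"type":"number"}},"travel":{"type":"array","items":{"type":"number"}},"claw":{"type":"number"}}}},"force":{"type":"number"}},"required":["plan"]}

```bash
mkdir -p pics; cat > h.py <<'E'
import numpy as np, cv2
from workcell import sensors, imaging, job, models
def world(c,u,v,z=None):
    K=c["mtx"];V=np.array(c["view"]);d=c["range_z"]
    p=d[max(0,int(v)-1):int(v)+2,max(0,int(u)-1):int(u)+2];r=np.median(p[p>0]) if (p>0).any() else 0
    q=np.linalg.inv(K)@[u,v,1]
    R=V[:3,:3];t=V[:3,3]
    if z is None: return R.T@(q*r-t)
    o=-R.T@t; w=R.T@q
    return o+w*(z-o[2])/w[2]
E
python3 - <<'E'
from h import *
print(sensors.read_state())
for n in("top","scene"):
    c=imaging.camera(n);cv2.imwrite(f"pics/{n}0.png",c["color"][:,:,::-1])
    for k in("flywheel_center","bin","hub_center","block_center"):
        for b in models.boxes_of(k,n):
            v,u=b["position"][0]*384,b["position"][1]*512
            print(n,k,round(b["confidence"],2),round(u),round(v),world(c,u,v).round())
E
```

```text
{'clock': 0.0, 'qpos': array([ 1.17066426e+00,  3.79448382e-01,  1.73480590e+00, -6.41526221e-06,
        1.02847701e+00, -3.32729718e-02]), 'joint_vel': array([ 4.26700202e-04, -7.69687089e-05, -2.14741758e-04, -5.68205574e-05,
       -8.30631661e-04,  1.87740327e-03]), 'tau': array([-5.49337437e-04, -7.63737130e+01, -4.34370160e+01,  6.50858972e-02,
        4.25178919e-02, -5.73442912e-05]), 'ee_pos': array([250.89546392, 653.01507783, 183.84798431]), 'eef_rot': array([-1.19727946e-04,  1.82400994e-01,  9.83224060e-01, -5.56596954e-04]), 'contact_force': array([ 0.2048919 , -0.29943312,  0.08109161]), 'wrist_torque': array([ 0.00450117,  0.0257582 , -0.01231551]), 'grip_force': 0.0, 'finger_gap': 1.0017028321011392}
top flywheel_center 0.88 355 267 [ 276. -219.   38.]
top flywheel_center 0.77 271 211 [426.  22. 129.]
top flywheel_center 0.77 122 185 [508. 434.  35.]
top bin 0.97 189 186 [509. 250.   5.]
top hub_center 0.91 289 169 [539. -27. 129.]
top block_center 0.95 274 132 [637.  11. 133.]
scene flywheel_center 0.91 224 168 [448.  11. 125.]
scene flywheel_center 0.63 153 157 [ 300. -211.   34.]
scene flywheel_center 0.63 407 239 [534. 434.  32.]
scene bin 0.57 323 232 [503. 250.   2.]
scene hub_center 0.97 197 200 [565. -26. 123.]
scene block_center 0.97 205 230 [661.  10. 129.]
```

View pics/top0.png

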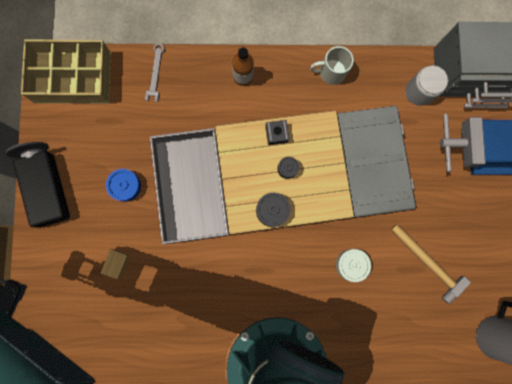

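View pics/scene0.png

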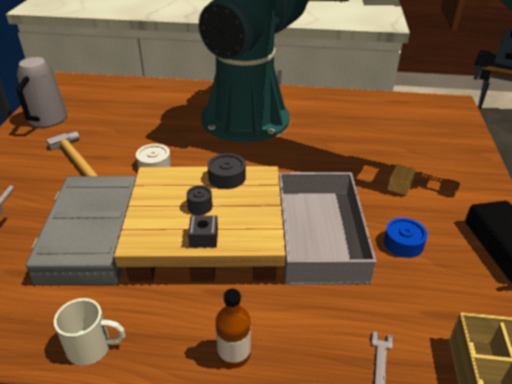

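Top view: the dark flywheel is at (271,211), the hub at (289,169), the block at (277,132) and the bin at (190,186). The bin is left of the platform (+y) and the grey case is to the right. Things that could be taken for the flywheel: blue disc (122,185), white disc (355,267), the dark disc on the platform (271,211) and the smaller hub (289,169). By the description it is the dark one on the platform. Next I take precise geometry and a close crop.

```bash
python3 - <<'E'
from h import *
for n in("top","scene"):
    c=imaging.camera(n);d=c["range_z"];K=c["mtx"];V=np.array(c["view"])
    vv,uu=np.mgrid[:384,:512]
    q=np.stack([uu,vv,np.ones_like(uu)],-1)@np.linalg.inv(K).T*d[...,None]
    P=(q-V[:3,3])@V[:3,:3]
    ok=(d>0)
    z=P[...,2]
    roi=ok&(P[...,0]>330)&(P[...,0]<720)&(P[...,1]>-330)&(P[...,1]<380)
    rgb=c["color"].astype(int)
    wood=roi&(abs(z-90)<6)&(rgb[...,0]-rgb[...,2]>50)
    print(n,"cam",(-V[:3,:3].T@V[:3,3]).round(),"wood",cv2.minAreaRect(P[wood][:,:2].astype(np.float32)),np.median(z[wood]))
    rim=roi&(z>55)&(z<80)&(P[...,1]>100)
    print("binrim",cv2.minAreaRect(P[rim][:,:2].astype(np.float32)))
    m=(roi&(z>118)&(z<142)).astype(np.uint8)
    k,l,s,ce=cv2.connectedComponentsWithStats(m)
    for i in range(1,k):
        if s[i,4]>40:
            p=P[l==i][:,:2].astype(np.float32)
            print(s[i],ce[i].round(),np.median(z[l==i]),cv2.minEnclosingCircle(p),cv2.minAreaRect(p))
    if n=="top": cv2.imwrite("pics/crop.png",cv2.resize(c["color"][100:250,140:420,::-1],None,fx=2.8,fy=2.8,interpolation=cv2.INTER_CUBIC))
E
```

```text
top cam [ 331.   97. 1276.] wood ((540.25927734375, -16.775421142578125), (300.639892578125, 340.3750915527344), 7.714908123016357) 89.62729964520521
binrim ((506.5329895019531, 230.322509765625), (301.0137023925781, 210.650634765625), 8.015067100524902)
[266 120  23  24 449] [277. 131.] 129.31307128073837 ((640.411376953125, 3.3636600971221924), 38.12224578857422) ((641.5801391601562, 3.0936641693115234), (57.45052719116211, 56.5677604675293), 7.100884437561035)
[278 157  21  21 355] [288. 167.] 126.6487241292186 ((544.8513793945312, -25.590673446655273), 28.446285247802734) ((543.4556274414062, -25.153520584106445), (54.14961242675781, 53.953529357910156), 2.9544365406036377)
[256 193  35  34 928] [273. 209.] 126.59568306991176 ((431.6463928222656, 16.252878189086914), 44.84511947631836) ((431.0152587890625, 15.957134246826172), (88.83589935302734, 86.646240234375), 89.9052734375)
scene cam [1356.  189.  800.] wood ((544.4037475585938, -18.871566772460938), (305.4088439941406, 340.88916015625), 7.4736247062683105) 88.15195519536664
binrim ((513.04248046875, 206.51808166503906), (305.5601806640625, 253.4046173095703), 7.8650593757629395)
[207 154  39  26 812] [226. 166.] 124.69009434359306 ((434.7746276855469, 15.723347663879395), 48.03885269165039) ((436.5765686035156, 14.476490020751953), (92.50656127929688, 88.6084213256836), 9.525078773498535)
[186 185  26  21 414] [198. 195.] 125.54301696859105 ((548.0763549804688, -25.985633850097656), 30.413127899169922) ((549.1300659179688, -27.99761199951172), (58.10654830932617, 54.62206268310547), 37.562232971191406)
[188 216  29  23 623] [202. 227.] 128.12995162327653 ((646.265380859375, 1.1381120681762695), 38.03689193725586) ((646.2981567382812, 1.2051639556884766), (58.960628509521484, 56.36331558227539), 5.609029293060303)
```

View pics/crop.png

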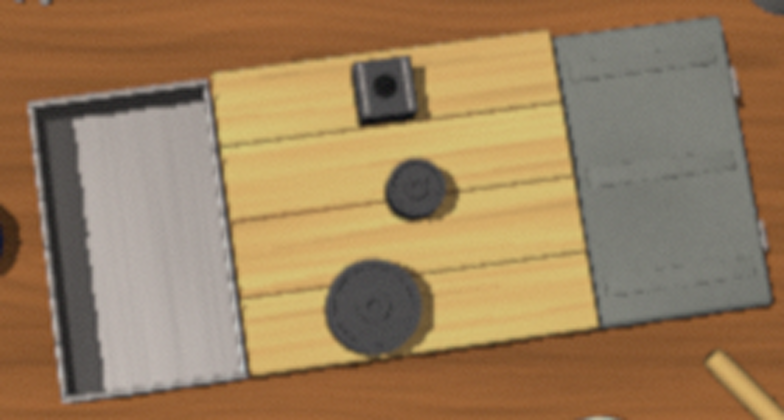

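The crop shows the dark disc at (373,307), 90 mm across, with a recess: the flywheel. The hub is at (416,188) and the block at (384,87). In world coordinates the flywheel is at (432,16), and the platform's y' direction is (-0.134,0.991). The lane sits slightly outside the bin's inner width, so I'll cradle the disc with half-open fingers and push it slightly towards +x, ending near (447,147).

Call:
carry_out --plan '[{"travel": [0.65, -1, 0], "turn": [0, 0, -1], "claw": 0.32}, {"travel": [0.65, -1, 0], "turn": [0, 0, -1], "claw": 0.32}, {"travel": [0.65, -1, 0], "turn": [0, 0, -1], "claw": 0.32}, {"travel": [0.65, -1, 0], "turn": [0, 0, -1], "claw": 0.32}, {"travel": [0.65, -1, 0], "turn": [0, 0, -1], "claw": 0.32}, {"travel": [0.65, -1, 0], "turn": [0, 0, -1], "claw": 0.32}, {"travel": [0.65, -1, 0], "turn": [0, 0, -1], "claw": 0.32}, {"travel": [0.65, -1, 0], "turn": [0, 0, -1], "claw": 0.32}, {"travel": [0.65, -1, 0], "turn": [0, 0, -1], "claw": 0.32}, {"travel": [0.65, -1, 0], "turn": [0, 0, -1], "claw": 0.32}, {"travel": [0.65, -1, 0], "turn": [0, 0, -1], "claw": 0.32}, {"travel": [0.65, -1, 0], "turn": [0, 0, -1], "claw": 0.32}]'

```text
clock: 1.6
ee_pos: [485.8, 291.9, 184.8]
eef_rot: [0.0, 0.727, 0.686, 0.0]
contact_force: [0.1, 0.3, -0.8]
finger_gap: 0.662
grip_force: 0.0
```

Call:
carry_out --plan '[{"travel": [0, -1, 0], "claw": 0.32}, {"travel": [0, -1, 0], "claw": 0.32}, {"travel": [0, -1, 0], "claw": 0.32}, {"travel": [0, -1, 0], "claw": 0.32}, {"travel": [0, -1, 0], "claw": 0.32}, {"travel": [0, -1, 0], "claw": 0.32}, {"travel": [-0.3, -1, 0], "claw": 0.32}, {"travel": [-0.3, -1, 0], "claw": 0.32}, {"travel": [-0.3, -1, 0], "claw": 0.32}, {"travel": [-0.3, -1, 0], "claw": 0.32}, {"travel": [-0.3, -1, 0], "claw": 0.32}, {"travel": [0, 0, 0], "claw": 0.32}]'

```text
validation failed for argument at $.pl...
```

Call:
carry_out --plan '[{"travel": [0, -1, 0], "turn": [0, 0, -0.5], "claw": 0.32}, {"travel": [0, -1, 0], "turn": [0, 0, 0], "claw": 0.32}, {"travel": [0, -1, 0], "turn": [0, 0, 0], "claw": 0.32}, {"travel": [0, -1, 0], "turn": [0, 0, 0], "claw": 0.32}, {"travel": [0, -1, 0], "turn": [0, 0, 0], "claw": 0.32}, {"travel": [0, -1, 0], "turn": [0, 0, 0], "claw": 0.32}, {"travel": [-0.3, -1, 0], "turn": [0, 0, 0], "claw": 0.32}, {"travel": [-0.3, -1, 0], "turn": [0, 0, 0], "claw": 0.32}, {"travel": [-0.3, -1, 0], "turn": [0, 0, 0], "claw": 0.32}, {"travel": [-0.3, -1, 0], "turn": [0, 0, 0], "claw": 0.32}, {"travel": [-0.3, -1, 0], "turn": [0, 0, 0], "claw": 0.32}, {"travel": [-0.2, -1, 0], "turn": [0, 0, 0], "claw": 0.32}]'

```text
clock: 2.6
ee_pos: [433.2, -67.8, 184.7]
eef_rot: [0.0, 0.743, 0.669, 0.0]
contact_force: [1.2, -0.7, -0.1]
finger_gap: 0.661
grip_force: 0.0
```

Call:
carry_out --plan '[{"travel": [0, 0, -0.7], "turn": [0, 0, 0], "claw": 0.32}, {"travel": [0, 0, -0.7], "turn": [0, 0, 0], "claw": 0.32}, {"travel": [0, 0, -0.7], "turn": [0, 0, 0], "claw": 0.32}, {"travel": [0, 0, -0.5], "turn": [0, 0, 0], "claw": 0.32}, {"travel": [0, 0, -0.2], "turn": [0, 0, 0], "claw": 0.32}, {"travel": [0, 0, 0], "turn": [0, 0, 0], "claw": 0.32}]'

```text
clock: 3.1
ee_pos: [433.3, -66.4, 99.6]
eef_rot: [-0.001, 0.743, 0.669, -0.001]
contact_force: [-0.5, -0.5, 0.2]
finger_gap: 0.664
grip_force: 0.0
```

Call:
carry_out --plan '[{"travel": [-0.05, 0.3, 0], "turn": [0, 0, 0], "claw": 0.32}, {"travel": [-0.05, 0.3, 0], "turn": [0, 0, 0], "claw": 0.32}, {"travel": [0, 0.3, 0], "turn": [0, 0, 0], "claw": 0.32}, {"travel": [0, 0.2, 0], "turn": [0, 0, 0], "claw": 0.32}, {"travel": [0, 0.2, 0], "turn": [0, 0, 0], "claw": 0.32}, {"travel": [0, 0.2, 0], "turn": [0, 0, 0], "claw": 0.32}, {"travel": [0.02, 0.2, 0], "turn": [0, 0, 0], "claw": 0.32}, {"travel": [0.02, 0.2, 0], "turn": [0, 0, 0], "claw": 0.32}, {"travel": [0.02, 0.2, 0], "turn": [0, 0, 0], "claw": 0.32}]'

```text
clock: 3.85
ee_pos: [433.3, -3.2, 100.9]
eef_rot: [0.0, 0.743, 0.669, 0.0]
contact_force: [0.0, -3.7, 5.6]
finger_gap: 0.656
grip_force: 3.0
```

```bash
cat > f.py <<'E'
from h import *
def look(lo=118,hi=142,show=True):
    c=imaging.camera("top");d=c["range_z"];V=np.array(c["view"])
    vv,uu=np.mgrid[:384,:512]
    q=np.stack([uu,vv,np.ones_like(uu)],-1)@np.linalg.inv(c["mtx"]).T*d[...,None]
    P=(q-V[:3,3])@V[:3,:3]
    m=((d>0)&(P[...,2]>lo)&(P[...,2]<hi)&(P[...,0]>350)&(P[...,0]<720)&(P[...,1]>-200)&(P[...,1]<340)).astype(np.uint8)
    k,l,s,ce=cv2.connectedComponentsWithStats(m)
    for i in range(1,k):
        if s[i,4]>60: print(s[i,4],cv2.minEnclosingCircle(P[l==i][:,:2].astype(np.float32)))
    return c
E
python3 - <<'E'
from f import *
c=look();s=sensors.read_state();print(s["ee_pos"],s["contact_force"])
cv2.imwrite("pics/a.png",cv2.resize(c["color"][90:260,130:420,::-1],None,fx=2.5,fy=2.5))
E
```

```text
451 ((641.3163452148438, 2.862241506576538), 38.02948760986328)
187 ((547.8892211914062, -25.118629455566406), 27.076562881469727)
[433.36801547  -2.59294767 100.83990142] [-0.41134089  1.02761353  6.17142043]
```

View pics/a.png

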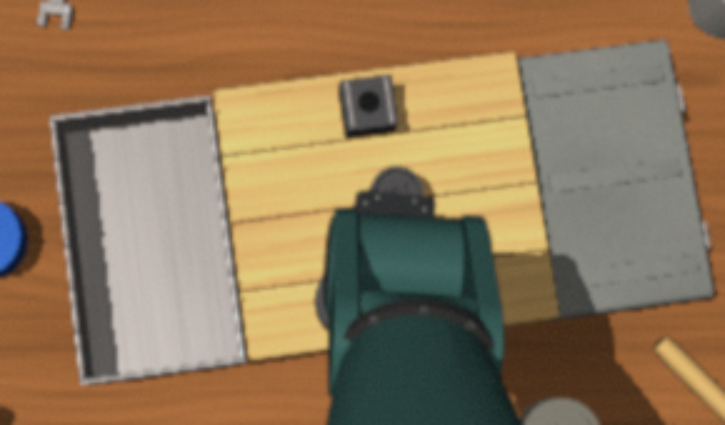

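The fingers are seated on the flywheel (about 3.7 N of drag), and the picture shows hub and block undisturbed. I keep pushing.

Call:
carry_out --plan '[{"travel": [0.05, 0.3, 0], "turn": [0, 0, 0], "claw": 0.32}, {"travel": [0.05, 0.3, 0], "turn": [0, 0, 0], "claw": 0.32}, {"travel": [0.05, 0.3, 0], "turn": [0, 0, 0], "claw": 0.32}, {"travel": [0.05, 0.3, 0], "turn": [0, 0, 0], "claw": 0.32}, {"travel": [0.05, 0.3, 0], "turn": [0, 0, 0], "claw": 0.32}, {"travel": [0.05, 0.3, 0], "turn": [0, 0, 0], "claw": 0.32}, {"travel": [0.05, 0.3, 0], "turn": [0, 0, 0], "claw": 0.32}, {"travel": [0.05, 0.3, 0], "turn": [0, 0, 0], "claw": 0.32}]'

```text
clock: 4.57
ee_pos: [445.0, 69.1, 100.6]
eef_rot: [0.0, 0.743, 0.669, 0.0]
contact_force: [-0.9, 0.1, -0.8]
finger_gap: 0.66
grip_force: 0.0
```

```bash
python3 - <<'E'
from f import *
c=look();s=sensors.read_state();print(s["ee_pos"],s["contact_force"])
a=imaging.camera("scene")["color"]
cv2.imwrite("pics/b.png",np.hstack([c["color"][90:260,130:400,::-1],a[130:300,130:400,::-1]]))
E
```

```text
447 ((640.9798583984375, 3.037135124206543), 37.86130905151367)
288 ((544.6458740234375, -25.981618881225586), 28.232295989990234)
[445.27253926  70.13749681 100.58973051] [ 1.64910305 -0.90720154 -0.10829991]
```

View pics/b.png

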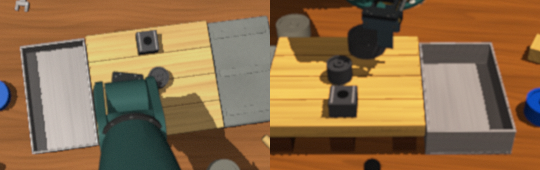

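```bash
python3 - <<'E'
from h import *
c=imaging.camera("scene")
for b in models.boxes_of("flywheel_center","scene"):
    v,u=b["position"][0]*384,b["position"][1]*512
    print(round(b["confidence"],2),round(u),round(v),world(c,u,v).round(),world(c,u,v,120).round())
print(sensors.read_state()["ee_pos"])
cv2.imwrite("pics/c.png",cv2.resize(c["color"][110:300,150:380,::-1],None,fx=3,fy=3))
E
```

```text
0.94 150 156 [ 297. -219.   35.] [ 414. -174.  120.]
0.9 407 237 [529. 432.  35.] [621. 405. 120.]
0.72 220 173 [462.   5. 122.] [460.   5. 120.]
[444.61400529  68.6294231  100.33960731]
```

View pics/c.png

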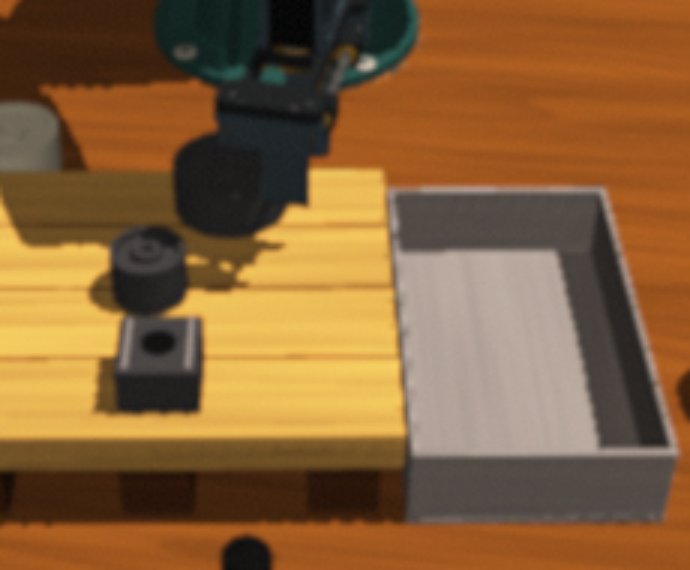

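```bash
python3 - <<'E'
from h import *
c=imaging.camera("scene")
for v in range(146,194,4):
    print(v,[ (u,*world(c,u,v).round().astype(int)) for u in range(204,262,6)])
s=sensors.read_state();print(s["ee_pos"],s["eef_rot"])
E
```

```text
146 [(204, np.int64(175), np.int64(-98), np.int64(-2)), (210, np.int64(173), np.int64(-81), np.int64(-2)), (216, np.int64(172), np.int64(-63), np.int64(-1)), (222, np.int64(530), np.int64(25), np.int64(242)), (228, np.int64(532), np.int64(38), np.int64(244)), (234, np.int64(534), np.int64(51), np.int64(247)), (240, np.int64(533), np.int64(63), np.int64(247)), (246, np.int64(534), np.int64(75), np.int64(249)), (252, np.int64(534), np.int64(87), np.int64(250)), (258, np.int64(516), np.int64(97), np.int64(239))]
150 [(204, np.int64(196), np.int64(-94), np.int64(-2)), (210, np.int64(193), np.int64(-77), np.int64(-3)), (216, np.int64(192), np.int64(-60), np.int64(-2)), (222, np.int64(528), np.int64(25), np.int64(231)), (228, np.int64(530), np.int64(38), np.int64(234)), (234, np.int64(531), np.int64(50), np.int64(235)), (240, np.int64(535), np.int64(63), np.int64(239)), (246, np.int64(535), np.int64(75), np.int64(240)), (252, np.int64(537), np.int64(88), np.int64(243)), (258, np.int64(507), np.int64(97), np.int64(223))]
154 [(204, np.int64(216), np.int64(-90), np.int64(-2)), (210, np.int64
[... 4466 characters left out ...]
457), np.int64(78), np.int64(87)), (258, np.int64(460), np.int64(92), np.int64(90))]
190 [(204, np.int64(531), np.int64(-19), np.int64(124)), (210, np.int64(512), np.int64(-10), np.int64(110)), (216, np.int64(483), np.int64(-2), np.int64(87)), (222, np.int64(483), np.int64(12), np.int64(89)), (228, np.int64(481), np.int64(25), np.int64(88)), (234, np.int64(480), np.int64(39), np.int64(89)), (240, np.int64(478), np.int64(53), np.int64(89)), (246, np.int64(474), np.int64(66), np.int64(87)), (252, np.int64(474), np.int64(80), np.int64(89)), (258, np.int64(470), np.int64(94), np.int64(87))]
[444.606881    68.39978132 100.36127747] [-1.51582217e-04  7.43185659e-01  6.69085224e-01 -1.28891066e-04]
```

The 3-D points show the flywheel has not moved: it is still at (433,17). The fingertip shows at about z=127 while the state reads 100, so the fingers slid over the top of the disc. The reported z seems to be about 27 mm low. I go back behind the disc, descend in steps and check the tip by camera.

Call:
carry_out --plan '[{"travel": [0, 0, 1], "turn": [0, 0, 0], "claw": 0.32}, {"travel": [-0.04, -0.9, 0.3], "turn": [0, 0, 0], "claw": 0.32}, {"travel": [-0.1, -0.9, 0], "turn": [0, 0, 0], "claw": 0.32}, {"travel": [-0.1, -0.9, 0], "turn": [0, 0, 0], "claw": 0.32}, {"travel": [-0.1, -0.9, 0], "turn": [0, 0, 0], "claw": 0.32}, {"travel": [-0.05, -0.9, 0], "turn": [0, 0, 0], "claw": 0.32}, {"travel": [0, -0.2, -0.6], "turn": [0, 0, 0], "claw": 0.32}, {"travel": [0, 0, -0.7], "turn": [0, 0, 0], "claw": 0.32}, {"travel": [0, 0, 0], "turn": [0, 0, 0], "claw": 0.32}]'

```text
clock: 5.57
ee_pos: [430.9, -73.0, 97.9]
eef_rot: [-0.002, 0.744, 0.668, -0.001]
contact_force: [-2.0, 0.3, -0.3]
finger_gap: 0.659
grip_force: 0.0
```

```bash
cat > t.py <<'E'
from h import *
s=sensors.read_state();e=s["ee_pos"]
for n in("scene",):
    c=imaging.camera(n);V=np.array(c["view"])
    def pr(p): q=c["mtx"]@(V[:3,:3]@p+V[:3,3]);return q[:2]/q[2]
    u,v=pr(e+[40,-6,0]); print("tcp",e.round(1),"reported finger tip px",u,v)
    for dv in range(-30,12,2): print(round(v+dv),[tuple(world(c,u+k,v+dv).round().astype(int).tolist()) for k in(-4,0,4)])
    cv2.imwrite("pics/t%d.png"%(s["clock"]*100),cv2.resize(c["color"][100:300,130:400,::-1],None,fx=2.9,fy=2.9))
w=imaging.camera("wrist");print("wrist depth min",w["range_z"][w["range_z"]>0].min(),w["mount"])
E
python3 t.py; ls pics
```

```text
tcp [430.9 -73.   97.9] reported finger tip px 184.3644330248149 180.65190195727584
151 [(515, -67, 213), (516, -59, 214), (517, -50, 216)]
153 [(515, -68, 207), (517, -59, 210), (518, -50, 211)]
155 [(476, -80, 175), (516, -59, 204), (517, -50, 205)]
157 [(475, -81, 168), (475, -72, 169), (476, -63, 171)]
159 [(474, -82, 162), (475, -72, 164), (476, -63, 165)]
161 [(473, -83, 156), (475, -73, 158), (477, -63, 160)]
163 [(474, -83, 151), (474, -74, 152), (475, -64, 153)]
165 [(473, -84, 145), (474, -74, 146), (475, -65, 148)]
167 [(471, -85, 138), (473, -75, 140), (473, -66, 141)]
169 [(472, -85, 133), (473, -75, 134), (473, -66, 135)]
171 [(424, -101, 90), (471, -77, 127), (473, -66, 130)]
173 [(427, -100, 87), (425, -91, 86), (428, -80, 89)]
175 [(435, -98, 87), (435, -88, 88), (432, -79, 86)]
177 [(442, -97, 86), (442, -87, 87), (441, -77, 88)]
179 [(451, -94, 87), (449, -85, 87), (448, -76, 87)]
181 [(458, -93, 86), (457, -83, 87), (456, -74, 87)]
183 [(466, -91, 87), (466, -81, 88), (463, -72, 87)]
185 [(473, -89, 87), (472, -80, 86), (471, -71, 87)]
187 [(481, -87, 87), (479, -78, 87), (479, -68, 88)]
189 [(488, -85, 87), (486, -76, 86), (486, -67, 87)]
191 [(496, -83, 88), (493, -75, 86), (541, -51, 127)]
wrist depth min 50.000187 [[-2.77086775e-04 -9.70472269e-01 -2.41212557e-01  6.66557595e+01]
 [ 9.99999804e-01 -1.33665461e-04 -6.10947038e-04  1.38184105e+00]
 [ 5.60665371e-04 -2.41212680e-01  9.70472116e-01 -2.00262100e+02]
 [ 0.00000000e+00  0.00000000e+00  0.00000000e+00  1.00000000e+00]]
a.png
b.png
c.png
crop.png
scene0.png
t556.png
top0.png
```

The tip is confirmed at z≈127 with 98 reported, so the offset is about +28 mm. I lower it another 26 mm carefully.

Call:
carry_out --plan '[{"travel": [0, 0, -0.3], "turn": [0, 0, 0], "claw": 0.32}, {"travel": [0, 0, -0.3], "turn": [0, 0, 0], "claw": 0.32}, {"travel": [0, 0, -0.2], "turn": [0, 0, 0], "claw": 0.32}, {"travel": [0, 0, 0], "turn": [0, 0, 0], "claw": 0.32}]'

```text
clock: 6.0
ee_pos: [432.5, -72.2, 75.4]
eef_rot: [-0.001, 0.743, 0.669, -0.0]
contact_force: [1.0, -0.6, -1.0]
finger_gap: 0.657
grip_force: 0.0
```

```bash
python3 t.py|sed -n '1p;8,20p'
```

```text
tcp [432.5 -72.2  75.4] reported finger tip px 185.36150733772067 188.63263391919318
171 [(475, -82, 129), (476, -73, 131), (478, -63, 134)]
173 [(473, -83, 123), (474, -74, 124), (475, -64, 126)]
175 [(473, -84, 116), (474, -74, 118), (476, -64, 121)]
177 [(472, -85, 110), (475, -74, 113), (476, -65, 115)]
179 [(470, -86, 103), (472, -76, 105), (474, -66, 108)]
181 [(457, -91, 86), (457, -81, 87), (459, -71, 90)]
183 [(464, -89, 86), (467, -78, 89), (463, -70, 87)]
185 [(473, -87, 87), (472, -77, 87), (471, -68, 87)]
187 [(480, -85, 86), (479, -76, 87), (477, -67, 87)]
189 [(489, -83, 88), (486, -74, 87), (534, -51, 127)]
191 [(494, -82, 86), (493, -72, 87), (540, -49, 126)]
193 [(502, -80, 87), (503, -70, 89), (544, -49, 124)]
195 [(510, -78, 87), (509, -69, 87), (549, -48, 122)]
```

The tip is now at about 102, clear of the deck and well below the disc top. I push with force checks.

Call:
carry_out --plan '[{"travel": [0, 0.4, 0], "turn": [0, 0, 0], "claw": 0.32}, {"travel": [0, 0.4, 0], "turn": [0, 0, 0], "claw": 0.32}, {"travel": [0, 0.25, 0], "turn": [0, 0, 0], "claw": 0.32}, {"travel": [0, 0.2, 0], "turn": [0, 0, 0], "claw": 0.32}, {"travel": [0.02, 0.2, 0], "turn": [0, 0, 0], "claw": 0.32}, {"travel": [0.02, 0.2, 0], "turn": [0, 0, 0], "claw": 0.32}, {"travel": [0.02, 0.2, 0], "turn": [0, 0, 0], "claw": 0.32}, {"travel": [0.02, 0.2, 0], "turn": [0, 0, 0], "claw": 0.32}, {"travel": [0.02, 0.2, 0], "turn": [0, 0, 0], "claw": 0.32}]'

```text
clock: 6.85
ee_pos: [436.2, -5.3, 76.7]
eef_rot: [0.0, 0.743, 0.669, -0.0]
contact_force: [-1.2, -8.9, -0.8]
finger_gap: 0.659
grip_force: 4.6
```

```bash
cat > s.py <<'E'
from h import *
s=sensors.read_state();print(s["clock"],s["ee_pos"].round(1),s["contact_force"].round(1))
c=imaging.camera("scene");d=c["range_z"];V=np.array(c["view"])
vv,uu=np.mgrid[:384,:512]
q=np.stack([uu,vv,np.ones_like(uu)],-1)@np.linalg.inv(c["mtx"]).T*d[...,None]
P=(q-V[:3,3])@V[:3,:3];g=c["color"].astype(int)
m=(d>0)&(P[...,2]>100)&(P[...,2]<134)&(P[...,0]>350)&(P[...,0]<510)&(P[...,1]>-60)&(P[...,1]<330)&(g.max(-1)<100)
p=P[m];print("disc-ish",len(p),p.min(0).round(),p.max(0).round())
k,l,st,ce=cv2.connectedComponentsWithStats(m.astype(np.uint8))
for i in range(1,k):
    if st[i,4]>40: a=P[l==i];print(st[i],a.min(0).round(),a.max(0).round())
for b in models.boxes_of("flywheel_center","scene"):
    v,u=b["position"][0]*384,b["position"][1]*512;print(round(b["confidence"],2),round(u),round(v),world(c,u,v).round())
E
python3 s.py
```

```text
6.85 [436.2  -5.3  76.7] [-1.2 -8.9 -0.8]
disc-ish 1114 [398. -27. 100.] [491.  85. 134.]
[ 205  156   51   33 1114] [398. -27. 100.] [491.  85. 134.]
0.83 406 237 [531. 431.  35.]
0.63 152 158 [ 305. -213.   34.]
0.56 237 176 [469.  44. 123.]
```

The flywheel is now really moving: its front edge is at y=85 with about 9 N of drag. I continue.

Call:
carry_out --plan '[{"travel": [0.05, 0.3, 0], "turn": [0, 0, 0], "claw": 0.32}, {"travel": [0.05, 0.3, 0], "turn": [0, 0, 0], "claw": 0.32}, {"travel": [0.05, 0.3, 0], "turn": [0, 0, 0], "claw": 0.32}, {"travel": [0.05, 0.3, 0], "turn": [0, 0, 0], "claw": 0.32}, {"travel": [0.05, 0.3, 0], "turn": [0, 0, 0], "claw": 0.32}, {"travel": [0.05, 0.3, 0], "turn": [0, 0, 0], "claw": 0.32}, {"travel": [0.05, 0.3, 0], "turn": [0, 0, 0], "claw": 0.32}, {"travel": [0.05, 0.3, 0], "turn": [0, 0, 0], "claw": 0.32}]'

```text
clock: 7.62
ee_pos: [448.0, 66.6, 76.6]
eef_rot: [0.0, 0.743, 0.669, -0.001]
contact_force: [-1.4, -12.0, 4.5]
finger_gap: 0.66
grip_force: 5.4
```

```bash
python3 s.py
```

```text
7.6167 [448.   66.6  76.6] [ -1.4 -12.    4.5]
disc-ish 1109 [410.  45. 100.] [502. 158. 134.]
[ 236  162   52   33 1109] [410.  45. 100.] [502. 158. 134.]
0.93 407 236 [529. 433.  37.]
0.82 152 159 [ 305. -213.   31.]
0.56 267 178 [470. 114. 123.]
```

Call:
carry_out --plan '[{"travel": [0, 0.3, 0], "turn": [0, 0, 0], "claw": 0.32}, {"travel": [0, 0.4, 0], "turn": [0, 0, 0], "claw": 0.32}, {"travel": [0, 0.5, 0], "turn": [0, 0, 0], "claw": 0.32}, {"travel": [-0.05, 0.6, 0], "turn": [0, 0, 0], "claw": 0.32}, {"travel": [-0.05, 0.6, 0], "turn": [0, 0, 0], "claw": 0.32}, {"travel": [-0.05, 0.6, 0], "turn": [0, 0, 0], "claw": 0.32}, {"travel": [-0.03, 0.3, 0], "turn": [0, 0, 0], "claw": 0.32}, {"travel": [0, 0, 0], "turn": [0, 0, 0], "claw": 0.32}]'

```text
clock: 8.38
ee_pos: [442.8, 167.0, 76.6]
eef_rot: [-0.0, 0.743, 0.67, 0.0]
contact_force: [-0.1, 0.2, -0.7]
finger_gap: 0.66
grip_force: 0.0
```

```bash
python3 - <<'E'
from h import *
s=sensors.read_state();print(s["clock"],s["ee_pos"].round(1),s["contact_force"].round(1))
c=imaging.camera("scene")
cv2.imwrite("pics/d.png",cv2.resize(c["color"][110:310,170:410,::-1],None,fx=3,fy=3))
for b in models.boxes_of("flywheel_center","scene"):
    v,u=b["position"][0]*384,b["position"][1]*512;print(round(b["confidence"],2),round(u),round(v),world(c,u,v).round())
E
```

```text
8.3833 [442.8 167.   76.6] [-0.1  0.2 -0.7]
0.73 408 238 [529. 435.  33.]
0.69 315 199 [463. 226.  68.]
0.62 150 157 [ 300. -220.   35.]
```

View pics/d.png

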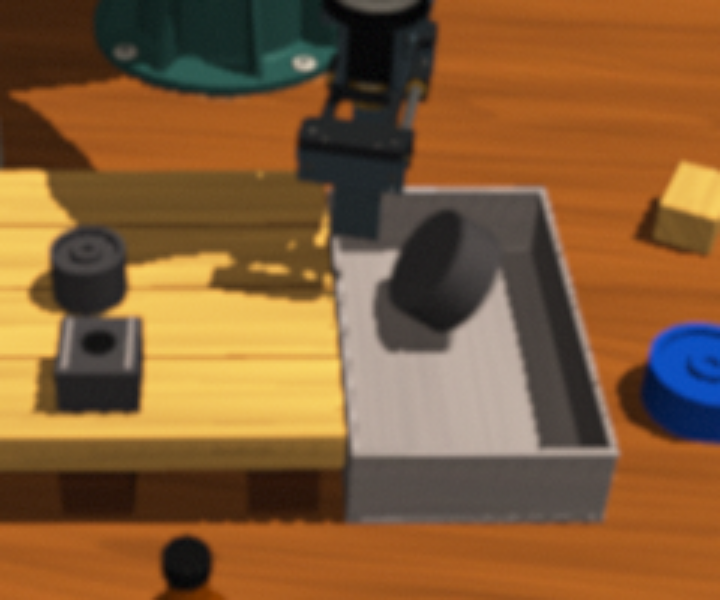

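The flywheel (crop (445,270)) is inside the bin, tilted and perhaps still moving. The fingers are clear of it at the platform end. I retract upward and back, wait, and look again.

Call:
carry_out --plan '[{"travel": [0, -0.3, 0.5], "turn": [0, 0, 0], "claw": 0.32}, {"travel": [0, 0, 1], "turn": [0, 0, 0], "claw": 0.32}, {"travel": [0, 0, 1], "turn": [0, 0, 0], "claw": 0.32}, {"travel": [0, -0.7, 1], "turn": [0, 0, 0], "claw": 0.32}, {"travel": [0, -1, 1], "turn": [0, 0, 0], "claw": 0.32}, {"travel": [0, -1, 0], "turn": [0, 0, 0], "claw": 0.32}, {"travel": [0, -1, 0], "turn": [0, 0, 0], "claw": 0.32}, {"travel": [0, 0, 0], "turn": [0, 0, 0], "claw": 0.32}, {"travel": [0, 0, 0], "turn": [0, 0, 0], "claw": 0.32}, {"travel": [0, 0, 0], "turn": [0, 0, 0], "claw": 0.32}, {"travel": [0, 0, 0], "turn": [0, 0, 0], "claw": 0.32}, {"travel": [0, 0, 0], "turn": [0, 0, 0], "claw": 0.32}]'

```text
clock: 9.48
ee_pos: [442.6, 47.0, 210.8]
eef_rot: [-0.0, 0.743, 0.669, -0.0]
contact_force: [0.3, -0.3, 0.2]
finger_gap: 0.658
grip_force: 0.0
```

```bash
python3 - <<'E'
from f import *
c=look(20,80);look()
for b in models.boxes_of("flywheel_center","top"):
    v,u=b["position"][0]*384,b["position"][1]*512;print(round(b["confidence"],2),round(u),round(v),world(c,u,v).round())
for v in range(170,250,6):print(v,[world(c,u,v)[2].round() for u in range(160,226,6)])
a=imaging.camera("scene")["color"]
cv2.imwrite("pics/e.png",cv2.resize(np.hstack([c["color"][100:260,130:330,::-1],a[130:290,190:390,::-1]]),None,fx=2,fy=2))
E
```

```text
383 ((609.9961547851562, -188.34320068359375), 103.04694366455078)
728 ((504.9839782714844, 238.6759033203125), 169.90330505371094)
1213 ((461.37908935546875, 325.3458251953125), 111.06962585449219)
442 ((641.0914306640625, 3.0729284286499023), 38.108585357666016)
0.69 123 186 [505. 430.  39.]
0.64 353 265 [ 282. -212.   39.]
0.55 181 213 [430. 267.  47.]
170 [np.float64(4.0), np.float64(6.0), np.float64(3.0), np.float64(5.0), np.float64(5.0), np.float64(5.0), np.float64(6.0), np.float64(4.0), np.float64(6.0), np.float64(5.0), np.float64(69.0)]
176 [np.float64(7.0), np.float64(6.0), np.float64(5.0), np.float64(4.0), np.float64(5.0), np.float64(6.0), np.float64(5.0), np.float64(4.0), np.float64(5.0), np.float64(5.0), np.float64(60.0)]
182 [np.float64(9.0), np.float64(5.0), np.float64(5.0), np.float64(5.0), np.float64(7.0), np.float64(4.0), np.float64(6.0), np.float64(3.0), np.float64(4.0), np.float64(4.0), np.float64(69.0)]
188 [np.float64(18.0), np.float64(4.0), np.float64(6.0), np.float64(6.0), np.float64(6.0), np.float64(4.0), np.float64(6.0), np.float64(5.0), np.float64(6.0), np.f
[... 1296 characters left out ...]
(6.0), np.float64(3.0), np.float64(4.0), np.float64(3.0), np.float64(5.0), np.float64(5.0), np.float64(5.0)]
236 [np.float64(-0.0), np.float64(13.0), np.float64(2.0), np.float64(4.0), np.float64(6.0), np.float64(3.0), np.float64(5.0), np.float64(8.0), np.float64(69.0), np.float64(67.0), np.float64(41.0)]
242 [np.float64(-1.0), np.float64(69.0), np.float64(70.0), np.float64(30.0), np.float64(3.0), np.float64(-1.0), np.float64(1.0), np.float64(0.0), np.float64(2.0), np.float64(0.0), np.float64(1.0)]
248 [np.float64(-1.0), np.float64(1.0), np.float64(-0.0), np.float64(1.0), np.float64(-2.0), np.float64(-1.0), np.float64(1.0), np.float64(1.0), np.float64(-1.0), np.float64(1.0), np.float64(-1.0)]
```

View pics/e.png

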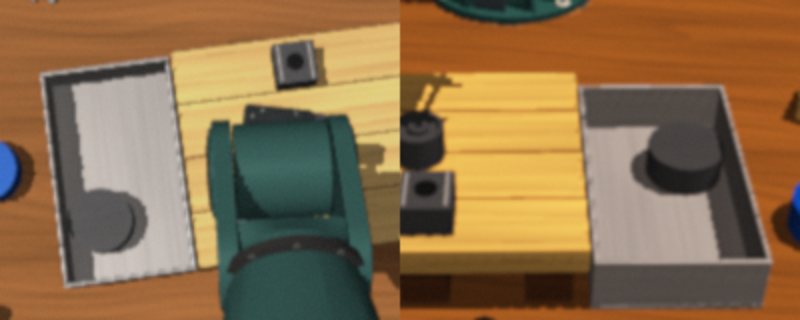

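The flywheel lies flat on the bin floor, its top at about z=45 all over (left view (105,220), right view (683,155)). The hub and block still stand where they were, and the arm touches nothing.

```bash
python3 -c "
from workcell import job;print(job.finish_job())"
```

```text
the job is handed in; nothing more can be done
None
```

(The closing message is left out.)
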